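# Put the punch away and hold the tool chest's sprung cover at its balance

### The arm

A 6-joint arm with a two-finger parallel gripper is mounted at the origin on the work surface. World frame = base frame: x ahead of the robot, y to its left, z up, the work surface at z = 0. Lengths are in m, angles in degrees, forces in N, time in s.
With the tool pointing down it reaches from about 0.375 to 0.9 m from the base axis. Payload 3.1 kg.
Tool frame: the origin (TCP) lies on the centre line of the jaws, within the pads' length; the fingertips stand 25 mm ahead of it and the grasp point (between the pads) lies 6 mm ahead of it; z points along the fingers, y is the line along which they close (so a half turn about z gives the same grasp; the last joint's range is limited). The gripper opens to 87 mm and grips with 3 to 60 N. Pads are 19 mm wide; open, the fingers measure 117 mm over their backs; the gripper's body (75 mm by 190 mm) begins 51 mm behind the grasp point.
Start: joints at [-85.342, 30.224, 82.088, -0, 67.689, -10.227], TCP at [0.161, -0.604, 0.248] pointing down, gripper open.
Joint ranges: [-176.69, 176.69], [-43.24, 126.21], [12.49, 139.97], [-82, 262], [0, 151.66], [-163.58, 163.58]. Speed limits (degrees/s): [159.86, 159.86, 180, 180, 180, 180].

### API

Orientations are given as a 3x3 rotation matrix whose columns are the frame's x, y, z axes.
In Python, from rig import * gives the robot as it stands.
- The arm moves only by the tool step_arm, never from a script. Its argument "steps" is a list of rows, each a list of 7 numbers: the shift along the tool's x, y, z normalised to -1 to 1, where 1 is 0.3 m, then the turn, a rotation vector about the tool's x, y, z normalised to -1 to 1, where 1 is 45 degrees, then the gripper's target within -1 to 1 (shut at 1, half-way at 0, fully open at -1). A call has 1 to 8 rows; each row is the pose to reach, as a shift and turn from the pose commanded when the call began, along the tool's axes at that moment; what a row does not reach only later rows make up. A row lasts 1/12 s, in which the tool goes at most 41.7 mm and 7.16 degrees, less where a joint would pass 70% of its speed; a pose out of reach is approached as far as the arm can. A call with a number of a shift or a turn outside -1 to 1 is refused whole. A call with a gripper value outside its range is refused whole. The fingers move at their own pace and stop on an object; the grip force is fixed at half the most. Time passes only in rows, so rows that repeat a pose let the fingers close. It gives the time, the measured TCP pose, the force, the opening and the grip force at its end, in the units of the state.
- read_state(): the state, without advancing time (a new reading comes with each control period).
- capture(name): name is "scene" or "top"; returns a dict with "image" (384x512x3 uint8, red, green, blue), "vertical_fov" (degrees; the focal length in pixels is half the picture's height over the tangent of half this angle, whatever the lens; pixels are square), "cx", "cy" (the principal point, pixels), "k1" (the pictures are not rectified: a ray, as slopes to the right and down, at radius r is drawn at 1 + k1 r^2 times it, then the intrinsics apply), "world_from_camera" (4x4, takes a point from camera to world coordinates). Camera axes: x right, y down, z forward; pixel columns grow to the right and rows downward; lengths in m; the calibration is good to about 2 mm. A picture is of the moment at which its call begins. There is no depth.
- hand_in(): hands the job in; it is judged then, once.
The state is a dict: "time_s": time; "joint_positions": joint angles; "qvel": joint speeds; "tau": joint torques, N m; "position": TCP position; "tcp_rot": TCP orientation; "force": force on the tool from outside, world axes, zero at the start; "moment": the same for the moment, N m; "opening": opening from 0.0 (shut) to 1.0 (fully open); "grasp_force": force on a finger pad.
Only numpy, scipy, OpenCV 4.12 (cv2) and the standard library are available. Lean on these libraries where they do the work, as an engineer would, in place of code of your own. Each camera call takes 0.05 s, during which the arm holds its last target. There are 200 camera calls.

### The job

Change tools at the leather bench: take the steel punch out of the black stand and slide it fully home, upright, into the close-fitting hole of the pale wooden holder, and let go of it. Then take the tool chest's sprung cover by its bar, raise it a little past its balance point (50 degrees open, the red mark on the brass quadrants) without letting it fly wide open, and ease it back to hold it still just below the balance point, at about 45 degrees, so that the next tool can be reached and the cover would fall shut if let go. Finish while still holding the cover there, and leave the glue jar and the wax cake where they are.

Things in the scene. Friction and masses are not known exactly. Their poses are not given: they have to be found in the camera images.
- punch: Loose steel rod (leather punch), 18 mm in diameter, 125 mm long, about 0.16 kg, its lowest 4 mm chamfered to 12 mm; red band 60 to 68 mm and brass band 116 to 122 mm above its foot. Origin at the centre of its foot, z along the rod to its top. At the start it stands upright in the stand with its foot 15 mm above the table; grip it from above 85 to 105 mm above its foot.
- stand: Fixed black block 90 x 90 mm, 35 mm high, with a slack round recess in its top centre, 24 mm in diameter and 20 mm deep, in which the punch stands at the start. Origin at the centre of its underside, z up. It and the holder stand one on each side of the chest, either way round.
- holder: Fixed pale wooden block 70 x 70 mm, 70 mm high, with one upright round hole in its top centre, 20 mm in diameter, 55 mm deep, mouth chamfered by 3 mm. Origin at the centre of its underside, z up. A punch fully home has its foot 15 mm above the table and stands 55 mm out of the block.
- holder_hole0 (a point): Centre of the mouth of the holder's hole, 70 mm above the table, z up out of the hole.
- chest: Fixed dark wooden tool chest, 180 (x) x 240 (y) mm, 100 mm high, with a brown cover hinged along its far (+x) upper edge. Origin at the centre of its underside, x from the front (robot side) to the hinge side, y along the hinge, z up; it may be turned a little. A thin brass quadrant at either end of the hinge bears a red mark at 50 degrees.
- cover (a joint): Opening angle of the cover in rad: 0 closed (level), grows as the front edge rises, stop at 1.5. The cover weighs 0.95 kg and a spring in the hinge helps it: below the balance point, 0.873 rad (50 degrees), it falls shut by itself; above, it springs open by itself. Lifting the bar takes a little over 1 N at the start and almost none at the balance point.
- cover_hinge (a point): Middle of the hinge line, 100 mm above the table, 90 mm from the chest's centre along chest +x.
- cover_bar (a point): Middle of the cover's steel bar handle: round, 12 mm in diameter, along the chest's y, free for 120 mm between its two side arms, 55 mm clear of the cover's front edge. It lies 235 mm from the hinge line, and 6 mm above it when the cover is closed (106 mm above the table). It can be pinched from above, one finger in front of it and one in the gap, opened to about 45 mm; the bar may turn between the pads, so the hand can stay pointing down.
- glue: Loose glue jar, 60 mm in diameter, 100 mm high, leave it. Origin under its centre.
- wax: Loose cake of amber wax, 70 mm in diameter, 35 mm high, leave it. Origin under its centre.
Things that resemble listed ones, but are neither listed nor needed, are in the scene too. There is more than one size of the punch; the job needs the middle-sized.

How it is judged:
By the outcome, as a careful person would: the job done as asked, in the order asked, and still so for the second after the job is handed in, while the arm keeps its last pose, push and grip.
It also fails if it takes over 64 s, if anything falls off the work surface, if the arm or the gripper's body presses on something with over 40 N, if the wrist force passes 120 N, or if a joint passes its speed limit or range.

## Working session

There is one attempt and no reset: what is moved stays moved. The work goes in short steps, Python scripts to look and compute and a tool call to move; the robot and the scene stay as the last step left them, time stands still between calls to the robot, and variables do not carry over. Pictures are saved under pics/ and viewed, at most 10 in all, crops included, and the job is handed in when it is done.

Besides the shell and the picture viewer there is one more tool, called by a JSON object that holds its "fn" and its "kwargs". step_arm: Moves the arm, as the interface text tells. Scaled input: -1 to 1 covers 0.3 m each way for a shift and 45 degrees each way for a turn. Its arguments: {"type":"object","properties":{"steps":{"type":"array"}},"required":["steps"]}

```bash
mkdir -p pics; cat > h.py <<'E'
from rig import *
import numpy as np, cv2
def K(c):
    f=192/np.tan(np.radians(c["vertical_fov"])/2); return f
def ray(c,u,v):
    f=K(c); d=np.array([(u-c["cx"])/f,(v-c["cy"])/f]); s=d.copy()
    for _ in range(30): s=d/(1+c["k1"]*(s@s))
    T=np.array(c["world_from_camera"]); return T[:3,3],T[:3,:3]@np.array([s[0],s[1],1])
def atz(c,u,v,z):
    o,d=ray(c,u,v); return o+d*(z-o[2])/d[2]
def proj(c,p):
    T=np.array(c["world_from_camera"]); q=T[:3,:3].T@(np.array(p)-T[:3,3]); s=q[:2]/q[2]; s=s*(1+c["k1"]*(s@s)); return s*K(c)+[c["cx"],c["cy"]]
def save(c,n,box=None,k=1):
    im=c["image"][:,:,::-1]
    if box: im=im[box[1]:box[3],box[0]:box[2]]
    cv2.imwrite("pics/"+n,cv2.resize(np.ascontiguousarray(im),None,fx=k,fy=k,interpolation=cv2.INTER_CUBIC))
E
python3 - <<'E'
from h import *
import pickle
for n in("top","scene"):
    c=capture(n); save(c,n+"0.png",None,1.5); pickle.dump(c,open(n+"0.pkl","wb"))
    print(n,c["vertical_fov"],c["cx"],c["cy"],c["k1"],np.round(c["world_from_camera"],3))
s=read_state(); print(s)
E
```

```text
top 56.322635615966114 250.9932600522885 188.45172606467034 -0.01938681705029766 [[-0.022 -0.984  0.179  0.406]
 [-1.     0.02  -0.013  0.033]
 [ 0.009 -0.179 -0.984  1.016]
 [ 0.     0.     0.     1.   ]]
scene 44.08083951233519 256.89929325322794 193.39055858677938 -0.051134279795639365 [[-0.455  0.63  -0.629  1.315]
 [ 0.89   0.314 -0.33   0.398]
 [-0.01  -0.71  -0.704  0.902]
 [ 0.     0.     0.     1.   ]]
{'time_s': 0.1, 'joint_positions': array([-8.53423527e+01,  3.02749583e+01,  8.21487140e+01, -2.03082960e-04,
        6.76905184e+01, -1.02290818e+01]), 'qvel': array([ 0.09407718, -0.08483955, -0.24420172,  0.10781947,  0.07931616,
       -0.09188255]), 'tau': array([-6.67291715e-04, -4.40985918e+01, -1.77150893e+01,  6.35930314e-02,
        5.34043915e-02, -3.65541734e-05]), 'position': array([ 0.1605262 , -0.60339824,  0.24665715]), 'tcp_rot': array([[ 9.66435293e-01,  2.56910095e-01, -1.65103529e-04],
       [ 2.56909909e-01, -9.66433316e-01,  1.98615298e-03],
       [ 3.50701201e-04, -1.96190507e-03, -9.99998014e-01]]), 'force': array([-0.63349671, -0.46501876,  0.2152613 ]), 'moment': array([ 0.04537379, -0.03481105, -0.00735721]), 'grasp_force': 0.0, 'opening': 0.9979249419767794}
```

View pics/top0.png

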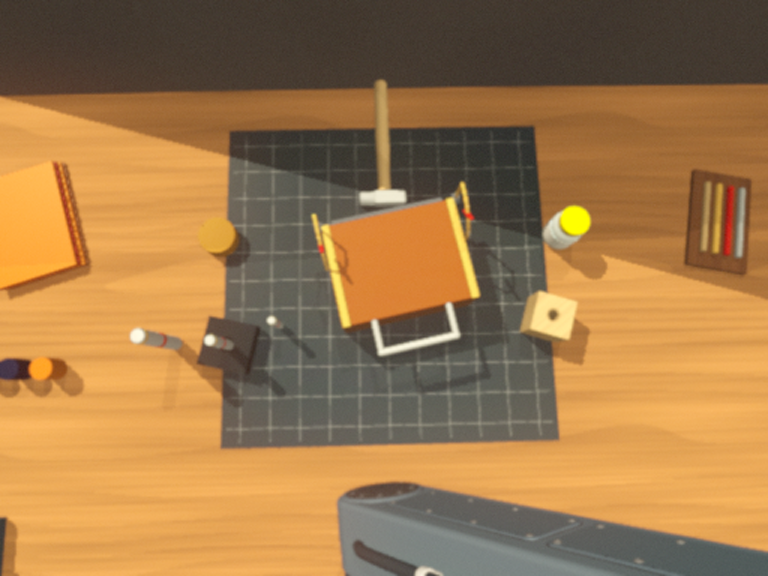

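View pics/scene0.png

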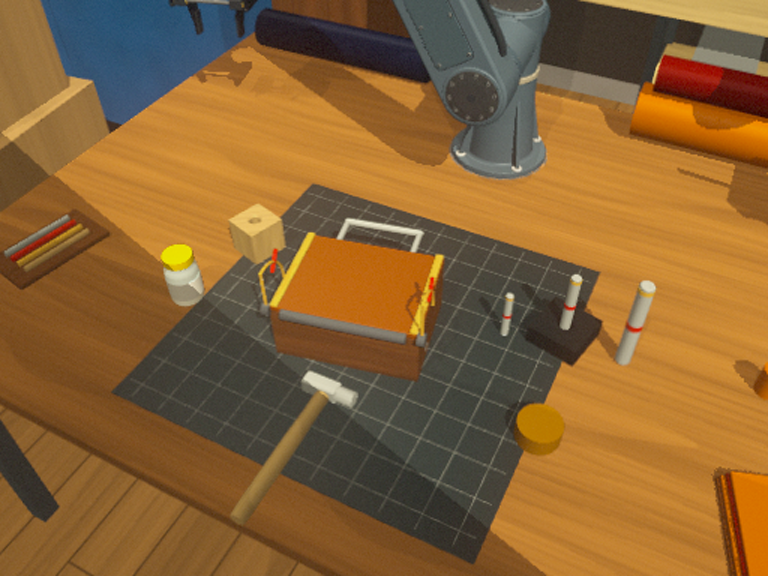

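Top view: the middle-sized punch stands in the black stand at about (215,342); the holder hole is at (552,315), and the bar runs from (380,352) to (458,336). The scene view agrees. I'll enlarge these areas.

```bash
python3 - <<'E'
import pickle,cv2,numpy as np
t=pickle.load(open("top0.pkl","rb"));s=pickle.load(open("scene0.pkl","rb"))
def tile(c,u,v):
    im=c["image"][v-32:v+32,u-32:u+32,::-1]; im=cv2.resize(np.ascontiguousarray(im),(256,256),interpolation=cv2.INTER_CUBIC)
    for k in range(0,256,40):
        cv2.line(im,(k,0),(k,5),(0,255,0),1);cv2.line(im,(0,k),(5,k),(0,255,0),1)
    return im
cv2.imwrite("pics/tiles.png",np.vstack([np.hstack([tile(t,150,228),tile(t,366,211),tile(t,278,222)]),np.hstack([tile(s,380,210),tile(s,171,155),tile(s,253,155)])]))
E
```

```text
(no output)
```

View pics/tiles.png

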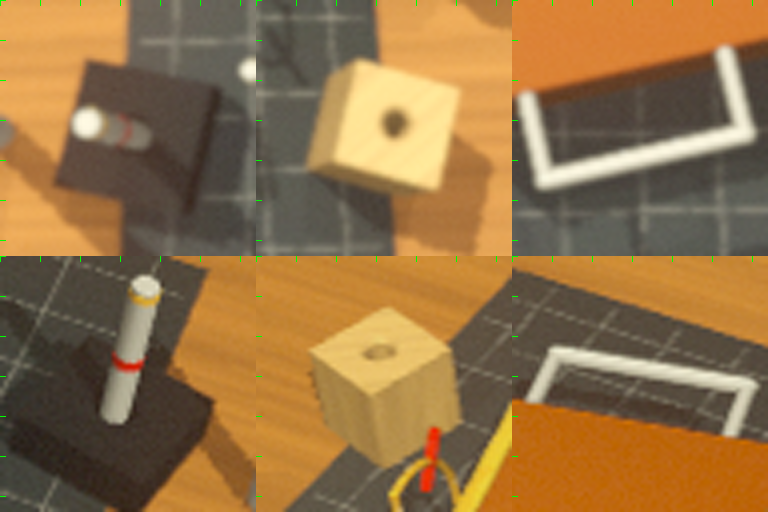

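```bash
python3 - <<'E'
from h import *
import pickle
t=pickle.load(open("top0.pkl","rb"));s=pickle.load(open("scene0.pkl","rb"))
o=lambda u,v,x,y:(u-32+(x+.5)/4-.5,v-32+(y+.5)/4-.5)
def both(n,a,b,z):
    (o1,d1),(o2,d2)=ray(t,*a),ray(s,*b)
    d1/=np.linalg.norm(d1);d2/=np.linalg.norm(d2)
    k=np.linalg.lstsq(np.stack([d1,-d2],1),o2-o1,rcond=None)[0]
    print(n,"tri",np.round((o1+d1*k[0]+o2+d2*k[1])/2,4),"gap",round(np.linalg.norm(o1+d1*k[0]-o2-d2*k[1]),4),"top",atz(t,*a,z).round(4),"scene",atz(s,*b,z).round(4))
both("punch",o(150,228,87,122),o(380,210,146,28),.14)
both("hole",o(366,211,139,123.5),o(171,155,124,96),.07)
both("barL",o(278,222,31,181),o(253,155,241,128),.106)
both("barR",o(278,222,237,134),o(253,155,42,96),.106)
q=[(360,60),(460,92),(437,190),(333,160)]
print("holder corners",[atz(t,*o(366,211,x-256,y),.07).round(4) for x,y in q])
print("stand corners",[atz(t,*o(150,228,x,y),.035).round(4) for x,y in [(87,62),(216,88),(190,204),(57,182)]])
E
```

```text
punch tri [0.4775 0.2938 0.1408] gap 0.0011 top [0.4773 0.2946 0.14  ] scene [0.477  0.2932 0.14  ]
hole tri [ 0.5147 -0.2926  0.0691] gap 0.0014 top [ 0.5143 -0.2916  0.07  ] scene [ 0.5156 -0.2926  0.07  ]
barL tri [0.4519 0.0174 0.1086] gap 0.0005 top [0.4521 0.0172 0.106 ] scene [0.449  0.0164 0.106 ]
barR tri [ 0.4789 -0.1144  0.1072] gap 0.0007 top [ 0.4789 -0.1143  0.106 ] scene [ 0.4778 -0.1156  0.106 ]
holder corners [array([ 0.5576, -0.2714,  0.07  ]), array([ 0.5345, -0.3372,  0.07  ]), array([ 0.4695, -0.316 ,  0.07  ]), array([ 0.4909, -0.2483,  0.07  ])]
stand corners [array([0.527 , 0.3273, 0.035 ]), array([0.5074, 0.2385, 0.035 ]), array([0.4293, 0.2547, 0.035 ]), array([0.4458, 0.345 , 0.035 ])]
```

```bash
cat >> h.py <<'E'
from scipy.spatial.transform import Rotation as Ro
def plan(x,y,z,phi):
    "normalised row from the current pose to a tool-down pose, tool x at phi deg"
    s=read_state(); R=Ro.from_matrix(s["tcp_rot"]).as_matrix(); a=np.radians(phi)
    G=np.array([[np.cos(a),np.sin(a),0],[np.sin(a),-np.cos(a),0],[0,0,-1]])
    print(f"{(x,y,z,phi)}", (R.T@(np.array([x,y,z])-s["position"])/.3).round(4), np.degrees(Ro.from_matrix(R.T@G).as_rotvec()/45).round(4))
E
python3 - <<'E'
from h import *
import pickle
t=pickle.load(open("top0.pkl","rb"))
for n,u,v,z in [("small top",272,321,.09),("large foot",178,343,.0),("glue top",575,220,.1),("wax",216,233,.035)]: print(n,atz(t,(u)/1.5,v/1.5,z).round(3))
plan(.42,-.36,.25,57)
E
```

```text
small top [0.511 0.202 0.09 ]
large foot [0.483 0.395 0.   ]
glue top [ 0.678 -0.335  0.1  ]
wax [0.685 0.32  0.035]
(0.42, -0.36, 0.25, 57) [ 1.0443 -0.5619 -0.0097] [-0.0022 -0.0013 -0.9358]
```

{"fn": "step_arm", "kwargs": {"steps": [[0.95,-0.5,0,0,0,-0.93,-1],[0.95,-0.5,0,0,0,-0.93,-1],[0.95,-0.5,0,0,0,-0.93,-1],[0.95,-0.5,0,0,0,-0.93,-1],[0.95,-0.5,0,0,0,-0.93,-1],[0.95,-0.5,0,0,0,-0.93,-1],[0.95,-0.5,0,0,0,-0.93,-1],[0.95,-0.5,0,0,0,-0.93,-1]]}}

```text
time_s: 0.77
position: [0.3992, -0.3828, 0.2472]
tcp_rot: [[0.547, 0.837, -0.0], [0.837, -0.547, 0.002], [0.001, -0.001, -1.0]]
force: [0.3, -0.9, -0.1]
opening: 0.998
grasp_force: 0.0
```

```bash
python3 -c "
from h import *
plan(.477,-.09,.25,90);plan(.477,.2935,.25,90)"
```

```text
(0.477, -0.09, 0.25, 90) [ 0.9588 -0.3169 -0.0076] [-0.0008 -0.0022 -0.7372]
(0.477, 0.2935, 0.25, 90) [ 2.0288 -1.0163 -0.0052] [-0.0008 -0.0022 -0.7372]
```

{"fn": "step_arm", "kwargs": {"steps": [[0.96,-0.32,0,0,0,-0.737,-0.5],[0.96,-0.32,0,0,0,-0.737,-0.5],[0.96,-0.32,0,0,0,-0.737,-0.5],[0.96,-0.32,0,0,0,-0.737,-0.5],[0.96,-0.32,0,0,0,-0.737,-0.5],[0.96,-0.32,0,0,0,-0.737,-0.5],[0.96,-0.32,0,0,0,-0.737,-0.5],[0.96,-0.32,0,0,0,-0.737,-0.5]]}}

```text
time_s: 1.43
position: [0.4748, -0.0871, 0.2472]
tcp_rot: [[-0.002, 1.0, -0.001], [1.0, 0.002, 0.003], [0.003, -0.001, -1.0]]
force: [-0.6, -0.4, 0.0]
opening: 0.75
grasp_force: 0.0
```

{"fn": "step_arm", "kwargs": {"steps": [[1,0,0,0,0,0,-0.5],[1,0,0,0,0,0,-0.5],[1,0,0,0,0,0,-0.5],[1,0,0,0,0,0,-0.5],[1,0,0,0,0,0,-0.5],[1,0,0,0,0,0,-0.5],[1,0,0,0,0,0,-0.5],[1,0,0,0,0,0,-0.5]]}}

```text
time_s: 2.1
position: [0.4754, 0.2126, 0.2475]
tcp_rot: [[-0.003, 1.0, 0.001], [1.0, 0.003, 0.002], [0.002, 0.001, -1.0]]
force: [-0.3, -0.2, -0.6]
opening: 0.752
grasp_force: 0.0
```

```bash
python3 -c "
from h import *
plan(.477,.2935,.25,90);plan(.477,.2935,.118,90)"
```

```text
(0.477, 0.2935, 0.25, 90) [ 0.2698  0.0061 -0.0076] [ 0.001  -0.0031  0.0038]
(0.477, 0.2935, 0.118, 90) [0.2687 0.0058 0.4324] [ 0.001  -0.0031  0.0038]
```

{"fn": "step_arm", "kwargs": {"steps": [[0.27,0.006,0,0,0,0.003,-0.5],[0.27,0.006,0,0,0,0.003,-0.5],[0.27,0.006,0,0,0,0.003,-0.5],[0.27,0.006,0.15,0,0,0.003,-0.5],[0.27,0.006,0.28,0,0,0.003,-0.5],[0.27,0.006,0.4,0,0,0.003,-0.5],[0.27,0.006,0.43,0,0,0.003,-0.5],[0.27,0.006,0.43,0,0,0.003,-0.5]]}}

```text
time_s: 2.77
position: [0.4758, 0.2869, 0.1157]
tcp_rot: [[0.005, 1.0, -0.007], [1.0, -0.005, -0.003], [-0.003, -0.007, -1.0]]
force: [-0.3, -0.9, -0.9]
opening: 0.755
grasp_force: 0.0
```

```bash
python3 -c "
from h import *
c=capture('scene'); save(c,'a.png',(300,120,460,280),3.5)"
```

```text
(no output)
```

View pics/a.png

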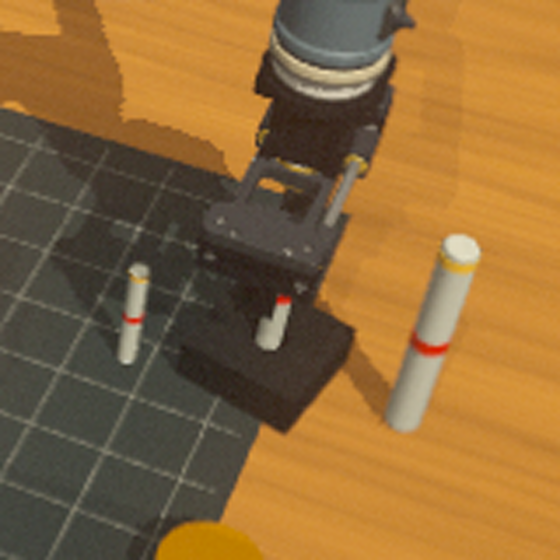

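The hand straddles the punch in the stand (red band seen at (284,300)), with the decoys clear on both sides. I still need to correct along y.

{"fn": "step_arm", "kwargs": {"steps": [[0,0,0,0,0,0,-0.5],[0,0,0,0,0,0,-0.5]]}}

```text
time_s: 2.98
position: [0.4795, 0.2889, 0.1209]
tcp_rot: [[0.004, 1.0, 0.005], [1.0, -0.004, 0.002], [0.002, 0.005, -1.0]]
force: [0.4, 0.0, 0.6]
opening: 0.747
grasp_force: 0.0
```

```bash
python3 -c "
from h import *
plan(.477,.2935,.116,90)"
```

```text
(0.477, 0.2935, 0.116, 90) [ 0.0152 -0.0086  0.0162] [ 0.0058 -0.002  -0.0056]
```

{"fn": "step_arm", "kwargs": {"steps": [[0.015,-0.006,0.015,0,0,0,-0.5],[0.015,-0.006,0.015,0,0,0,-0.5],[0.015,-0.006,0.015,0,0,0,-0.5],[0.015,-0.006,0.015,0,0,0,-0.5],[0.015,-0.006,0.015,0,0,0,-0.5]]}}

```text
time_s: 3.4
position: [0.4759, 0.2933, 0.1144]
tcp_rot: [[0.004, 1.0, 0.001], [1.0, -0.004, 0.0], [0.0, 0.001, -1.0]]
force: [-0.4, -0.2, -0.2]
opening: 0.752
grasp_force: 0.0
```

```bash
python3 -c "
from h import *
plan(.477,.2935,.116,90)"
```

```text
(0.477, 0.2935, 0.116, 90) [ 0.0007  0.0035 -0.0053] [ 0.0008 -0.0003 -0.0049]
```

{"fn": "step_arm", "kwargs": {"steps": [[0,0.003,-0.005,0,0,0,0.9],[0,0.003,-0.005,0,0,0,0.9],[0,0.003,-0.005,0,0,0,0.9],[0,0.003,-0.005,0,0,0,0.9],[0,0.003,-0.005,0,0,0,0.9],[0,0.003,-0.005,0,0,0,0.9],[0,0.003,-0.005,0,0,0,0.9],[0,0.003,-0.005,0,0,0,0.9]]}}

```text
time_s: 4.07
position: [0.4767, 0.2931, 0.1155]
tcp_rot: [[0.004, 1.0, -0.0], [1.0, -0.004, -0.0], [-0.0, -0.0, -1.0]]
force: [0.1, 0.3, -0.3]
opening: 0.225
grasp_force: 0.0
```

```bash
python3 -c "
from h import *
s=read_state();print(s['position'],s['force'],s['grasp_force'])
plan(.477,.2935,.26,90)"
```

```text
[0.47671021 0.29313625 0.11550021] [ 0.05935119  0.2971925  -0.34098093] 0.0
(0.477, 0.2935, 0.26, 90) [ 0.0012  0.0009 -0.4817] [-0.0002  0.0001 -0.0052]
```

{"fn": "step_arm", "kwargs": {"steps": [[0,0,0,0,0,0,0.9],[0,0,0,0,0,0,0.9],[0,0,0,0,0,0,0.9],[0,0,-0.02,0,0,0,0.9],[0,0,-0.06,0,0,0,0.9],[0,0,-0.12,0,0,0,0.9],[0,0,-0.2,0,0,0,0.9],[0,0,-0.28,0,0,0,0.9]]}}

```text
time_s: 4.73
position: [0.476, 0.2928, 0.1999]
tcp_rot: [[0.004, 1.0, -0.002], [1.0, -0.004, -0.001], [-0.001, -0.002, -1.0]]
force: [0.2, 1.0, -2.2]
opening: 0.198
grasp_force: 30.0
```

```bash
python3 -c "
from h import *
plan(.49,0,.28,90);plan(.5147,-.292,.28,90)"
```

```text
(0.49, 0, 0.28, 90) [-0.9761  0.0501 -0.2662] [-0.0029  0.0011 -0.0052]
(0.5147, -0.292, 0.28, 90) [-1.9491  0.1364 -0.2656] [-0.0029  0.0011 -0.0052]
```

{"fn": "step_arm", "kwargs": {"steps": [[0,0,-0.12,0,0,0,0.9],[-0.06,0.01,-0.24,0,0,0,0.9],[-0.18,0.02,-0.27,0,0,0,0.9],[-0.31,0.03,-0.27,0,0,0,0.9],[-0.44,0.04,-0.27,0,0,0,0.9],[-0.57,0.05,-0.27,0,0,0,0.9],[-0.7,0.05,-0.27,0,0,0,0.9],[-0.83,0.05,-0.27,0,0,0,0.9]]}}

```text
time_s: 5.4
position: [0.4901, 0.0424, 0.2808]
tcp_rot: [[0.004, 1.0, -0.0], [1.0, -0.004, -0.0], [-0.0, -0.0, -1.0]]
force: [0.2, -0.4, -2.6]
opening: 0.2
grasp_force: 30.0
```

{"fn": "step_arm", "kwargs": {"steps": [[-0.13,0.01,0,0,0,0,0.9],[-0.26,0.02,0,0,0,0,0.9],[-0.39,0.03,0,0,0,0,0.9],[-0.52,0.04,0,0,0,0,0.9],[-0.65,0.05,0,0,0,0,0.9],[-0.77,0.06,0,0,0,0,0.9],[-0.88,0.07,0,0,0,0,0.9],[-0.98,0.07,0,0,0,0,0.9]]}}

```text
time_s: 6.07
position: [0.5104, -0.2523, 0.2806]
tcp_rot: [[0.005, 1.0, 0.0], [1.0, -0.005, -0.0], [-0.0, 0.0, -1.0]]
force: [0.3, -0.4, -1.9]
opening: 0.2
grasp_force: 30.0
```

```bash
python3 -c "
from h import *
plan(.5147,-.292,.28,90);plan(.5147,-.292,.20,90)"
```

```text
(0.5147, -0.292, 0.28, 90) [-0.1322  0.015   0.0021] [ 0.0004  0.0004 -0.0066]
(0.5147, -0.292, 0.2, 90) [-0.1321  0.0149  0.2688] [ 0.0004  0.0004 -0.0066]
```

{"fn": "step_arm", "kwargs": {"steps": [[-0.08,0.015,0,0,0,0,0.9],[-0.132,0.015,0.05,0,0,0,0.9],[-0.132,0.015,0.12,0,0,0,0.9],[-0.132,0.015,0.2,0,0,0,0.9],[-0.132,0.015,0.28,0,0,0,0.9],[-0.132,0.015,0.28,0,0,0,0.9],[-0.132,0.015,0.28,0,0,0,0.9],[-0.132,0.015,0.28,0,0,0,0.9]]}}

```text
time_s: 6.73
position: [0.5155, -0.29, 0.1977]
tcp_rot: [[0.004, 1.0, 0.001], [1.0, -0.004, -0.001], [-0.001, 0.001, -1.0]]
force: [0.3, -0.3, -2.2]
opening: 0.195
grasp_force: 30.0
```

```bash
python3 - <<'E'
from h import *
import pickle
im=[]
for n,u,v in(("top",366,205),("scene",171,140)):
    c=capture(n); pickle.dump(c,open(n+"1.pkl","wb"))
    im.append(cv2.resize(np.ascontiguousarray(c["image"][v-40:v+40,u-40:u+40,::-1]),(400,400),interpolation=cv2.INTER_CUBIC))
cv2.imwrite("pics/b.png",np.hstack(im)); s=read_state(); print(s["position"],s["force"]); plan(.5147,-.292,.195,90)
E
```

```text
[ 0.515922   -0.29024604  0.19844772] [ 0.10635166 -0.21828343 -2.00150123]
(0.5147, -0.292, 0.195, 90) [-0.0058 -0.0041  0.0115] [ 0.0036  0.003  -0.0048]
```

View pics/b.png

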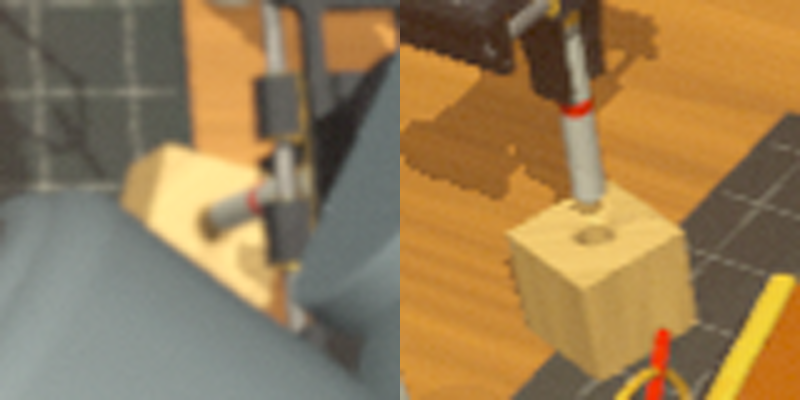

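The punch hangs over the hole: scene crop shows the foot at (590,206), red band (577,109), hole (594,236). In the top crop the foot is at (210,222) and the band at (254,203). I'll compute offset and tilt.

```bash
python3 - <<'E'
from h import *
import pickle
t=pickle.load(open("top1.pkl","rb"));s=pickle.load(open("scene1.pkl","rb"))
T=lambda x,y:(326+(x+.5)/5-.5,165+(y+.5)/5-.5)
S=lambda x,y:(131+(x-400+.5)/5-.5,100+(y+.5)/5-.5)
def tri(a,b):
    (o1,d1),(o2,d2)=ray(t,*a),ray(s,*b)
    k=np.linalg.lstsq(np.stack([d1,-d2],1),o2-o1,rcond=None)[0]; return ((o1+d1*k[0]+o2+d2*k[1])/2).round(4)
zf=.1982-.1155+.015
print("foot",tri(T(210,222),S(590,205)),atz(s,*S(590,205),zf),atz(t,*T(210,222),zf))
print("band",tri(T(254,203),S(577.5,108.5)),atz(s,*S(577.5,108.5),zf+.064),atz(t,*T(254,203),zf+.064))
print("hole scene",atz(s,*S(594,236),.07))
p=np.array([.5159,-.2902])
for n,c,M,b in(("scene",s,5,(131,100)),("top",t,5,(326,165))):
  print(n,[((proj(c,[*p,z])-b)*M+(400 if n=="scene" else 0)).round(0) for z in(zf,zf+.064)], "mouth",((proj(c,[.5147,-.292,.07])-b)*M))
E
```

```text
foot [ 0.5153 -0.287   0.0913] [ 0.52189057 -0.28697583  0.0977    ] [ 0.51243653 -0.28017344  0.0977    ]
band [ 0.5157 -0.2853  0.1575] [ 0.52020498 -0.28532779  0.1617    ] [ 0.51374298 -0.28049247  0.1617    ]
hole scene [ 0.51652542 -0.29268503  0.07      ]
scene [array([589., 595.]), array([573., 500.])] mouth [194.8881861 232.4784398]
top [array([227., 213.]), array([272., 196.])] mouth [212.57646034 221.68952765]
```

{"fn": "step_arm", "kwargs": {"steps": [[-0.008,-0.001,0.02,0,0,0,0.9],[-0.008,-0.001,0.04,0,0,0,0.9],[-0.008,-0.001,0.06,0,0,0,0.9],[-0.008,-0.001,0.06,0,0,0,0.9],[-0.008,-0.001,0.06,0,0,0,0.9],[-0.008,-0.001,0.06,0,0,0,0.9],[-0.008,-0.001,0.06,0,0,0,0.9],[-0.008,-0.001,0.06,0,0,0,0.9]]}}

```text
time_s: 7.5
position: [0.5147, -0.2921, 0.1787]
tcp_rot: [[0.004, 1.0, 0.0], [1.0, -0.004, -0.0], [-0.0, 0.0, -1.0]]
force: [-0.2, -1.0, -2.1]
opening: 0.198
grasp_force: 30.0
```

```bash
python3 - <<'E'
from h import *
s=read_state(); print(s["position"],s["force"]); plan(.5155,-.2925,.170,90)
E
```

```text
[ 0.5147251  -0.29209727  0.17873852] [-0.23526701 -1.01958368 -2.0718347 ]
(0.5155, -0.2925, 0.17, 90) [-0.0013  0.0026  0.0291] [ 0.0004  0.0004 -0.0052]
```

Descend slowly to about 0.155 and check the force.

{"fn": "step_arm", "kwargs": {"steps": [[-0.001,0.002,0.01,0,0,0,0.9],[-0.001,0.002,0.02,0,0,0,0.9],[-0.001,0.002,0.03,0,0,0,0.9],[-0.001,0.002,0.04,0,0,0,0.9],[-0.001,0.002,0.05,0,0,0,0.9],[-0.001,0.002,0.06,0,0,0,0.9],[-0.001,0.002,0.07,0,0,0,0.9],[-0.001,0.002,0.07,0,0,0,0.9]]}}

```text
time_s: 8.17
position: [0.5146, -0.2931, 0.1569]
tcp_rot: [[0.004, 1.0, -0.001], [1.0, -0.004, -0.001], [-0.001, -0.001, -1.0]]
force: [-2.0, -4.3, -3.1]
opening: 0.195
grasp_force: 30.0
```

{"fn": "step_arm", "kwargs": {"steps": [[-0.003,-0.002,0,0,0,0,0.9],[-0.003,-0.002,0.01,0,0,0,0.9],[-0.003,-0.002,0.02,0,0,0,0.9],[-0.003,-0.002,0.03,0,0,0,0.9],[-0.003,-0.002,0.04,0,0,0,0.9],[-0.003,-0.002,0.05,0,0,0,0.9],[-0.003,-0.002,0.06,0,0,0,0.9],[-0.003,-0.002,0.07,0,0,0,0.9]]}}

```text
time_s: 8.83
position: [0.5145, -0.2935, 0.1364]
tcp_rot: [[0.004, 1.0, -0.0], [1.0, -0.004, -0.001], [-0.001, -0.0, -1.0]]
force: [-3.1, -4.4, 0.7]
opening: 0.2
grasp_force: 30.0
```

{"fn": "step_arm", "kwargs": {"steps": [[-0.003,-0.003,0,0,0,0,0.9],[-0.003,-0.003,0.01,0,0,0,0.9],[-0.003,-0.003,0.02,0,0,0,0.9],[-0.003,-0.003,0.03,0,0,0,0.9],[-0.003,-0.003,0.04,0,0,0,0.9],[-0.003,-0.003,0.05,0,0,0,0.9],[-0.003,-0.003,0.06,0,0,0,0.9],[-0.003,-0.003,0.06,0,0,0,0.9]]}}

```text
time_s: 9.5
position: [0.5136, -0.2937, 0.1177]
tcp_rot: [[0.004, 1.0, -0.0], [1.0, -0.004, 0.001], [0.001, -0.0, -1.0]]
force: [-0.6, -1.1, -1.9]
opening: 0.198
grasp_force: 30.0
```

{"fn": "step_arm", "kwargs": {"steps": [[0,0,0.005,0,0,0,0.9],[0,0,0.01,0,0,0,0.9],[0,0,0.015,0,0,0,0.9],[0,0,0.015,0,0,0,0.9],[0,0,0.015,0,0,0,0.9]]}}

```text
time_s: 9.92
position: [0.5138, -0.2939, 0.1154]
tcp_rot: [[0.004, 1.0, 0.0], [1.0, -0.004, 0.0], [0.0, 0.0, -1.0]]
force: [-2.1, 1.2, 7.0]
opening: 0.198
grasp_force: 30.0
```

Bottomed at z 0.1154 with the force rising, so the punch is home. Release and rise.

{"fn": "step_arm", "kwargs": {"steps": [[0,0,0.013,0,0,0,0],[0,0,0.01,0,0,0,0],[0,0,0.01,0,0,0,0],[0,0,0.01,0,0,0,0],[0,0,0.01,0,0,0,0],[0,0,0.01,0,0,0,0],[0,0,0.01,0,0,0,0],[0,0,0.01,0,0,0,0]]}}

```text
time_s: 10.58
position: [0.5136, -0.2941, 0.111]
tcp_rot: [[0.004, 1.0, -0.0], [1.0, -0.004, 0.0], [0.0, -0.0, -1.0]]
force: [-0.7, -0.7, 0.6]
opening: 0.497
grasp_force: 0.0
```

{"fn": "step_arm", "kwargs": {"steps": [[0,0,-0.04,0,0,0,0],[0,0,-0.12,0,0,0,0],[0,0,-0.24,0,0,0,0],[0,0,-0.36,0,0,0,0],[0,0,-0.42,0,0,0,0],[0.1,0,-0.42,0,0,0,0],[0.2,0,-0.42,0,0,0,0],[0.33,0,-0.42,0,0,0,0]]}}

```text
time_s: 11.25
position: [0.5146, -0.196, 0.2388]
tcp_rot: [[0.007, 1.0, 0.003], [1.0, -0.007, -0.002], [-0.002, 0.003, -1.0]]
force: [1.5, 1.1, -1.1]
opening: 0.502
grasp_force: 0.0
```

```bash
python3 - <<'E'
from h import *
im=[]
for n,u,v in(("top",366,205),("scene",180,135)):
    c=capture(n)
    im.append(cv2.resize(np.ascontiguousarray(c["image"][v-50:v+50,u-50:u+50,::-1]),(400,400),interpolation=cv2.INTER_CUBIC))
cv2.imwrite("pics/c.png",np.hstack(im)); plan(.465,-.0485,.23,101.5)
E
```

```text
(0.465, -0.0485, 0.23, 101.5) [ 0.4704 -0.1585  0.0282] [-0.0022 -0.0047 -0.2554]
```

View pics/c.png

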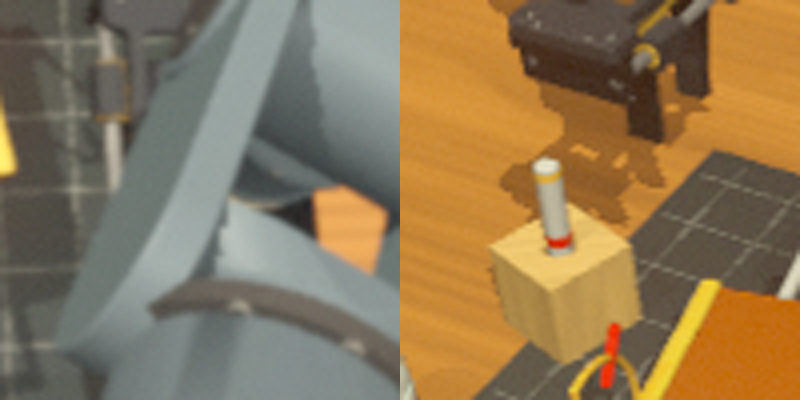

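The punch stands upright and home: the red band at (559,243) sits just above the block top at (558,254). On to the bar.

{"fn": "step_arm", "kwargs": {"steps": [[0.1,-0.03,0.02,0,0,-0.1,0],[0.2,-0.07,0.02,0,0,-0.255,0],[0.32,-0.11,0.02,0,0,-0.255,0],[0.42,-0.15,0.02,0,0,-0.255,0],[0.47,-0.158,0.02,0,0,-0.255,0],[0.47,-0.158,0.1,0,0,-0.255,0],[0.47,-0.158,0.15,0,0,-0.255,0],[0.47,-0.158,0.15,0,0,-0.255,0]]}}

```text
time_s: 12.02
position: [0.4659, -0.0534, 0.1907]
tcp_rot: [[-0.196, 0.981, -0.004], [0.981, 0.196, 0.001], [0.002, -0.004, -1.0]]
force: [-0.0, -0.3, -0.2]
opening: 0.501
grasp_force: 0.0
```

{"fn": "step_arm", "kwargs": {"steps": [[0,0,0,0,0,0,0],[0,0,0,0,0,0,0],[0,0,0,0,0,0,0],[0,0,0,0,0,0,0]]}}

```text
time_s: 12.35
position: [0.468, -0.0545, 0.193]
tcp_rot: [[-0.194, 0.981, 0.002], [0.981, 0.194, -0.001], [-0.001, 0.002, -1.0]]
force: [-0.3, 1.1, -0.4]
opening: 0.5
grasp_force: 0.0
```

```bash
python3 - <<'E'
from h import *
plan(.465,-.0485,.113,101.5)
E
```

```text
(0.465, -0.0485, 0.113, 101.5) [ 0.0218 -0.0063  0.2665] [ 0.0023  0.0014 -0.0065]
```

{"fn": "step_arm", "kwargs": {"steps": [[0.022,-0.006,0,0,0,0,0],[0.022,-0.006,0.06,0,0,0,0],[0.022,-0.006,0.12,0,0,0,0],[0.022,-0.006,0.17,0,0,0,0],[0.022,-0.006,0.21,0,0,0,0],[0.022,-0.006,0.24,0,0,0,0],[0.022,-0.006,0.262,0,0,0,0],[0.022,-0.006,0.262,0,0,0,0]]}}

```text
time_s: 13.02
position: [0.4636, -0.0475, 0.1126]
tcp_rot: [[-0.195, 0.981, -0.002], [0.981, 0.195, 0.001], [0.001, -0.002, -1.0]]
force: [-0.8, 0.2, 0.1]
opening: 0.499
grasp_force: 0.0
```

{"fn": "step_arm", "kwargs": {"steps": [[0,0,0,0,0,0,0.9],[0,0,0,0,0,0,0.9],[0,0,0,0,0,0,0.9],[0,0,0,0,0,0,0.9],[0,0,0,0,0,0,0.9],[0,0,0,0,0,0,0.9],[0,0,0,0,0,0,0.9],[0,0,0,0,0,0,0.9]]}}

```text
time_s: 13.68
position: [0.4655, -0.0477, 0.1138]
tcp_rot: [[-0.195, 0.981, 0.003], [0.981, 0.195, -0.0], [-0.001, 0.003, -1.0]]
force: [3.8, 3.6, -0.3]
opening: 0.125
grasp_force: 30.0
```

```bash
python3 - <<'E'
from h import *
c=capture("scene"); save(c,"d.png",(140,70,320,270),3)
s=read_state(); print(s["position"],s["force"],s["grasp_force"],s["opening"])
E
```

```text
[ 0.46550392 -0.04777875  0.11377168] [4.3023527  3.85714491 0.64269416] 30.02839207649231 0.12575843402447343
```

View pics/d.png

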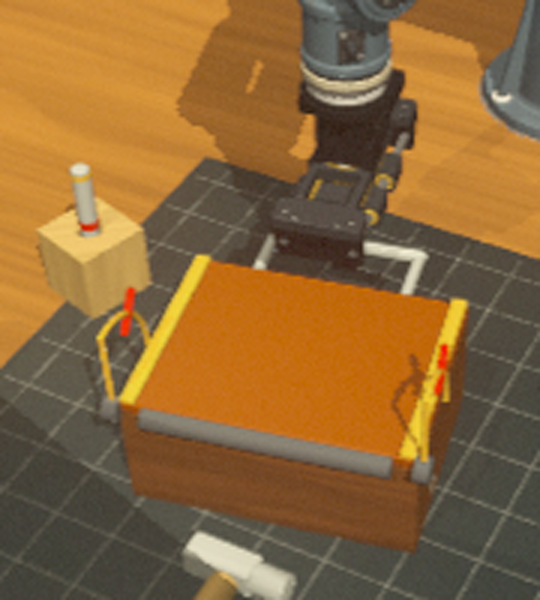

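The bar is pinched (opening 0.125, pad force 30 N), and the punch is seen home in the holder. Next I compute the arc.

```bash
cat >> h.py <<'E'
H0=np.array([.4653,-.0480,.1120]) # TCP at closed cover
cx=np.array([.9806,.196,0])
def arc(t):
    a=np.radians(1.46);t=np.radians(t)+a;R=.2351
    return H0+cx*R*(np.cos(a)-np.cos(t))+np.array([0,0,R*(np.sin(t)-np.sin(a))])
def ang(p):
    d=(p-H0); return np.degrees(np.arctan2(.006+d[2],.235-d@cx))-1.46, np.hypot(.006+d[2],.235-d@cx)-.2351
E
python3 - <<'E'
from h import *
for a,b in((0,16),(16,32),(32,46),(46,54)):
    print(a,b)
    for t in np.linspace(a,b,9)[1:]:
        d=(arc(t)-arc(a))/.3; print(round(t,1),(d@cx).round(3),-d[2].round(3))
E
```

```text
0 16
2.0 0.001 -0.027
4.0 0.003 -0.055
6.0 0.006 -0.082
8.0 0.01 -0.109
10.0 0.015 -0.136
12.0 0.021 -0.162
14.0 0.028 -0.189
16.0 0.036 -0.215
16 32
18.0 0.009 -0.026
20.0 0.018 -0.052
22.0 0.029 -0.077
24.0 0.04 -0.102
26.0 0.052 -0.126
28.0 0.065 -0.15
30.0 0.079 -0.174
32.0 0.094 -0.197
32 46
33.8 0.013 -0.02
35.5 0.028 -0.039
37.2 0.042 -0.058
39.0 0.058 -0.076
40.8 0.073 -0.094
42.5 0.09 -0.112
44.2 0.107 -0.129
46.0 0.124 -0.145
46 54
47.0 0.01 -0.009
48.0 0.02 -0.018
49.0 0.031 -0.027
50.0 0.042 -0.036
51.0 0.052 -0.044
52.0 0.063 -0.052
53.0 0.074 -0.06
54.0 0.086 -0.068
```

{"fn": "step_arm", "kwargs": {"steps": [[0,0.001,-0.027,0,0,0,0.9],[0,0.003,-0.055,0,0,0,0.9],[0,0.006,-0.082,0,0,0,0.9],[0,0.01,-0.109,0,0,0,0.9],[0,0.015,-0.136,0,0,0,0.9],[0,0.021,-0.162,0,0,0,0.9],[0,0.028,-0.189,0,0,0,0.9],[0,0.036,-0.215,0,0,0,0.9]]}}

```text
time_s: 14.4
position: [0.4763, -0.0455, 0.1782]
tcp_rot: [[-0.194, 0.981, 0.003], [0.981, 0.194, 0.0], [-0.0, 0.003, -1.0]]
force: [6.4, 4.2, -5.2]
opening: 0.127
grasp_force: 30.0
```

```bash
python3 - <<'E'
from h import *
s=read_state(); print(s["position"],s["force"],s["opening"],ang(s["position"]))
E
```

```text
[ 0.47631455 -0.0454756   0.17824609] [ 6.37787419  4.21271101 -5.17483511] 0.12715688760468197 (np.float64(16.43804079870402), np.float64(-1.8884513394129554e-05))
```

{"fn": "step_arm", "kwargs": {"steps": [[0.002,0.011,-0.026,0,0,0,0.9],[0.003,0.021,-0.052,0,0,0,0.9],[0.003,0.032,-0.077,0,0,0,0.9],[0.003,0.043,-0.102,0,0,0,0.9],[0.003,0.055,-0.126,0,0,0,0.9],[0.003,0.068,-0.15,0,0,0,0.9],[0.003,0.082,-0.174,0,0,0,0.9],[0.003,0.097,-0.197,0,0,0,0.9]]}}

```text
time_s: 15.07
position: [0.5034, -0.0398, 0.2374]
tcp_rot: [[-0.195, 0.981, -0.0], [0.981, 0.195, -0.001], [-0.001, -0.0, -1.0]]
force: [4.5, -3.2, -5.1]
opening: 0.123
grasp_force: 30.0
```

```bash
python3 - <<'E'
from h import *
s=read_state(); print(s["position"],s["force"],s["opening"],ang(s["position"]))
E
```

```text
[ 0.50342866 -0.03982442  0.23743992] [ 4.49516698 -3.16258646 -5.07764446] 0.12275322091478456 (np.float64(32.38510723912804), np.float64(0.0008996428601674988))
```

{"fn": "step_arm", "kwargs": {"steps": [[-0.001,0.014,-0.019,0,0,0,0.9],[-0.001,0.029,-0.037,0,0,0,0.9],[-0.001,0.044,-0.056,0,0,0,0.9],[-0.001,0.06,-0.074,0,0,0,0.9],[-0.001,0.075,-0.092,0,0,0,0.9],[-0.001,0.092,-0.11,0,0,0,0.9],[-0.001,0.109,-0.127,0,0,0,0.9],[-0.001,0.126,-0.143,0,0,0,0.9]]}}

```text
time_s: 15.73
position: [0.5379, -0.0327, 0.2804]
tcp_rot: [[-0.196, 0.981, -0.007], [0.981, 0.196, -0.002], [-0.0, -0.007, -1.0]]
force: [-3.3, -5.3, 3.4]
opening: 0.124
grasp_force: 30.0
```

```bash
python3 - <<'E'
from h import *
s=read_state(); print(s["position"],s["force"],s["opening"],ang(s["position"]))
E
```

```text
[ 0.53791388 -0.03265877  0.28043908] [-3.27329157 -5.26346555  3.36350905] 0.12422325724621394 (np.float64(45.87191270267719), np.float64(0.0021377600400629693))
```

{"fn": "step_arm", "kwargs": {"steps": [[0,0.01,-0.01,0,0,0,0.9],[0,0.02,-0.019,0,0,0,0.9],[0,0.031,-0.028,0,0,0,0.9],[0,0.042,-0.037,0,0,0,0.9],[0,0.052,-0.045,0,0,0,0.9],[0,0.063,-0.053,0,0,0,0.9],[0,0.074,-0.061,0,0,0,0.9],[0,0.086,-0.069,0,0,0,0.9]]}}

```text
time_s: 16.4
position: [0.5633, -0.0274, 0.3015]
tcp_rot: [[-0.195, 0.981, -0.006], [0.981, 0.195, -0.001], [-0.0, -0.006, -1.0]]
force: [-3.0, -3.3, 5.5]
opening: 0.127
grasp_force: 30.0
```

{"fn": "step_arm", "kwargs": {"steps": [[0,0,0,0,0,0,0.9],[0,0,0,0,0,0,0.9],[0,0,0,0,0,0,0.9]]}}

```text
time_s: 16.65
position: [0.5638, -0.0273, 0.3017]
tcp_rot: [[-0.195, 0.981, -0.004], [0.981, 0.195, -0.001], [-0.0, -0.004, -1.0]]
force: [-3.1, -4.8, 5.5]
opening: 0.128
grasp_force: 30.0
```

```bash
python3 - <<'E'
from h import *
c=capture("scene"); save(c,"e.png",(140,40,320,240),3)
s=read_state(); print(s["position"],s["force"],s["opening"],ang(s["position"]))
E
```

```text
[ 0.56374391 -0.0273275   0.30163396] [-1.67953794 -3.60220321  5.10468339] 0.12778217029747846 (np.float64(54.04823548069509), np.float64(0.00226005267898588))
```

View pics/e.png

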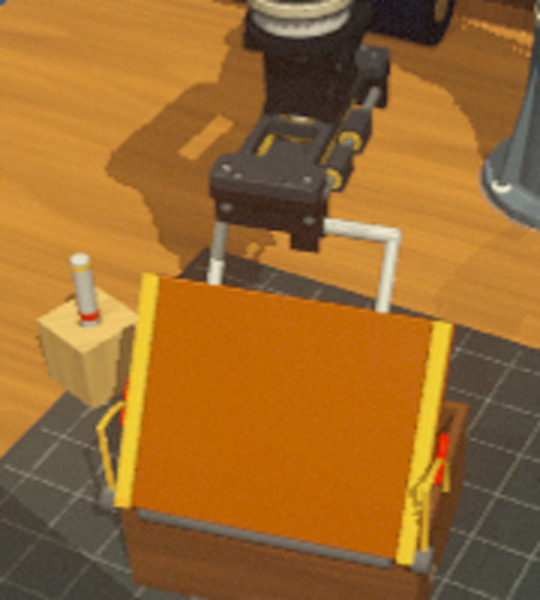

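Cover is open past the mark, with the bar's right corner at (396,235) and its left end under the finger. I'll verify the angle from that corner and plan the return to 45.

```bash
python3 - <<'E'
from h import *
c=capture("scene"); L=np.array([.4515,.0174,.106])
print("closed",proj(c,L),"obs",(253-32+241/4,155-32+128/4)); obs=np.array([140+396/3,40+235/3])
for t in (48,50,52,54,56,58):
    print(t,(proj(c,L+arc(t)-H0)-obs).round(2))
for t in np.linspace(54,45,10)[1:]:
    d=(arc(t)-arc(54))/.3; print(round(t,1),(d@cx).round(3),-d[2].round(3))
E
```

```text
closed [280.82459945 155.28228492] obs (281.25, 155.0)
48 [1.97 0.47]
50 [1.29 0.16]
52 [ 0.59 -0.01]
54 [-0.15 -0.06]
56 [-0.92  0.02]
58 [-1.72  0.24]
53.0 -0.011 0.008
52.0 -0.022 0.016
51.0 -0.033 0.024
50.0 -0.044 0.033
49.0 -0.055 0.041
48.0 -0.065 0.05
47.0 -0.075 0.059
46.0 -0.086 0.068
45.0 -0.096 0.077
```

{"fn": "step_arm", "kwargs": {"steps": [[0,-0.011,0.008,0,0,0,0.9],[0,-0.022,0.016,0,0,0,0.9],[0,-0.033,0.024,0,0,0,0.9],[0,-0.044,0.033,0,0,0,0.9],[0,-0.055,0.041,0,0,0,0.9],[0,-0.065,0.05,0,0,0,0.9],[0,-0.075,0.059,0,0,0,0.9],[0,-0.086,0.068,0,0,0,0.9]]}}

```text
time_s: 17.42
position: [0.5394, -0.0323, 0.2813]
tcp_rot: [[-0.195, 0.981, -0.001], [0.981, 0.195, -0.001], [-0.001, -0.001, -1.0]]
force: [-2.7, -3.5, 3.6]
opening: 0.129
grasp_force: 30.0
```

{"fn": "step_arm", "kwargs": {"steps": [[0,-0.006,0.005,0,0,0,0.9],[0,-0.01,0.009,0,0,0,0.9],[0,-0.01,0.009,0,0,0,0.9],[0,-0.01,0.009,0,0,0,0.9],[0,-0.01,0.009,0,0,0,0.9],[0,-0.01,0.009,0,0,0,0.9],[0,-0.01,0.009,0,0,0,0.9],[0,-0.01,0.009,0,0,0,0.9]]}}

```text
time_s: 18.08
position: [0.5362, -0.033, 0.278]
tcp_rot: [[-0.195, 0.981, -0.003], [0.981, 0.195, -0.001], [-0.0, -0.003, -1.0]]
force: [-3.9, -4.9, 5.7]
opening: 0.126
grasp_force: 30.0
```

```bash
python3 - <<'E'
from h import *
s=read_state(); print(s["position"],s["force"],s["opening"],s["grasp_force"],ang(s["position"]),s["qvel"].round(2))
c=capture("scene"); save(c,"f.png",None,1.5)
L=np.array([.4515,.0174,.106]); print([(t,(((proj(c,L+arc(t)-H0))*1.5).round(1))) for t in (41,43,45,47,49)])
E
```

```text
[ 0.53619216 -0.03301562  0.27802495] [-3.91992074 -4.8615046   5.74847371] 0.12642108132102772 30.02641260623932 (np.float64(45.16281326719076), np.float64(0.0015724628939578489)) [-0.04  0.04 -0.08  0.02  0.03 -0.02]
[(41, array([414.1, 181.2])), (43, array([413.3, 180.1])), (45, array([412.4, 179.2])), (47, array([411.4, 178.5])), (49, array([410.5, 178. ]))]
```

View pics/f.png

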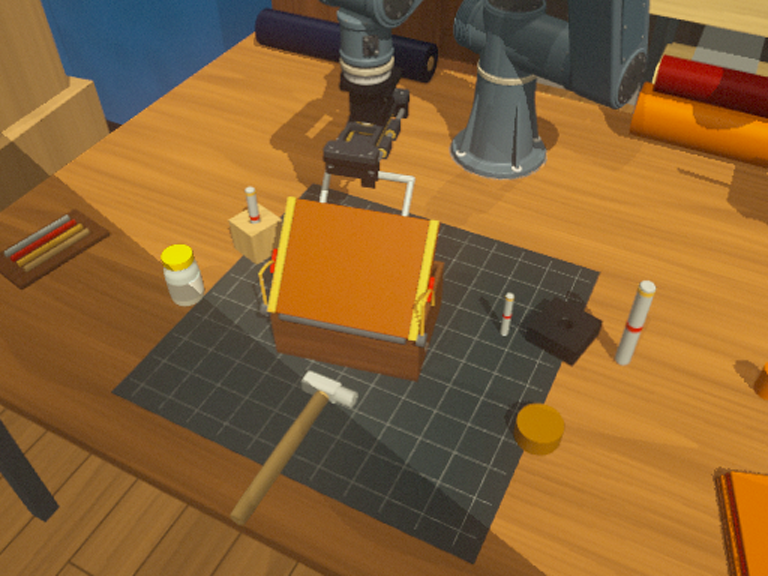

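The cover is held still at about 45°, with the bar corner at (412,179) matching the prediction. The punch is in the holder, and the jar and wax haven't moved.

```bash
python3 -c "
from rig import *
print(hand_in())"
```

```text
the job is handed in; nothing more can be done
None
```

The punch is fully home and upright in the wooden holder, and I handed the job in while holding the cover still at about 45°, after raising it to about 54°; it took about 18 s, and the glue jar and wax cake were left where they are.

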